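Tighten the torque-limiting cap of an amber jar until its clutch slips

TASK

Take the amber jar with the orange handle on its cap off the tray and set it gently, fully home, into the square pocket of the grey holder, so that it cannot turn. Then turn the handle clockwise (seen from above) until the cap comes up tight and the handle's clutch plainly slips, and stop straight away, before the handle has slipped 20 degrees past the cap. Leave the jar standing tight-capped in the holder, let go, and leave the plain jar, the trim tool and the brush where they lie.

Things in the scene. Friction and masses are not known exactly. Their poses are not given: they have to be found in the camera images.
- jar: Square amber glass jar to be closed: 56 x 56 mm, glass 72 mm high, edges rounded 3 mm, 0.3 to 0.5 kg in all. Origin: centre of its underside; z up, x and y square to its sides. Starts upright on the tray's 3 mm floor. With cap and handle 133 mm high; jar, cap and handle share one upright axis. It may be lifted by the handle's bar.
- cap: Black round screw cap of that jar, 52 mm across, 18 mm high. Origin: centre of its underside, 76 mm (tight) to 77.7 mm above the jar's underside. Clockwise from above it screws down 1 mm per rad against 0.06 N m of friction and after an unknown 0.3 to 1.7 rad meets a firm stop: tight. Anticlockwise unscrews it. Its yaw on the jar does not tell how far it has to go.
- handle: Orange handle on the cap, joined to it by a torque-limiting clutch: a flange 52 mm across, 7 mm thick, origin at its underside on the axis, 19 mm above the cap's. Up to about 0.42 N m it turns the cap with it; once the cap is tight the torque rises to 0.42 N m, stays there (held still, about 0.28), and the handle slips on past the cap. Its x lies along the bar. Slips clockwise only.
- grip (a point): Middle of the grip bar that stands on the handle's flange, on the axis. The bar is 54 mm long (along the handle's x), 14 mm thick (its y) and 30 mm high; it reaches 15 mm above and below this point, which is 117 mm above the jar's underside.
- handle_mark (a point): White stripe on the edge of the orange flange, at the handle's +x, 26 mm from the axis (another white stripe on top of the bar's +x end). At the start it stands right over the cap's stripe; the angle between them is how far the clutch has slipped.
- cap_mark (a point): White stripe on the side of the black cap, at the cap's +x, 26 mm from the axis, mid-height.
- holder: Fixed grey plastic block, 110 x 110 mm, 30 mm high, with a square pocket in the middle of its top: 59 x 59 mm (1.5 mm play each side of the jar), 22 mm deep, mouth chamfered 3 mm, pocket floor 8 mm above the origin. Origin: centre of the block's underside; z up, x and y along the pocket's sides. The jar may go in any of four ways round.
- tray: Fixed stainless steel tray, 200 mm (its x) by 270 mm (its y), floor 3 mm thick, rim 12 mm high. Origin: centre of its underside.
- jar2: The plain amber jar, not to be touched: same glass, plain black cap without a handle, 96 mm high in all. Origin: centre of its underside. Stands on the tray, 110 to 165 mm from the other jar.
- trim_tool: Yellow plastic trim tool lying on the shelf to the right of the holder, 178 mm long (its x), 26 mm wide, 9 mm high. Origin: middle of its underside. Leave it.
- brush: Orange detailing brush, 160 mm long, lying on the shelf beyond the holder. Leave it.
Mind the look-alikes: they are no part of the job. Leave any green, purple or yellow look-alike of the jar alone.

How it is judged:
On the way, in this order (a step that is already met when the one before it is completed fails the run):
1. the jar stands fully home in the holder's pocket, the clutch not yet slipped (z of jar in the frame of holder below 0.0105 m and horizontal distance between jar and holder below 0.004 m and angle between jar's own z axis and vertical below 0.06 rad and angle between the x axis of handle and the x axis of cap, either way round below 0.04 rad), for 0.2 s.
2. in the holder the cap is tight and the handle has slipped past it (z of jar in the frame of holder below 0.0115 m and horizontal distance between jar and holder below 0.004 m and z of cap in the frame of jar below 0.07617 m and angle between the x axis of handle and the x axis of cap, either way round above 0.05 rad), for 0.1 s.
At the end, for the whole second after the job is handed in: The jar stands upright and at rest in the pocket of the holder, its underside within 2.5 mm of the pocket floor and its centre within 4 mm of the pocket's; the cap is tight (within about 0.15 rad of its stop), and the handle has slipped past the cap by more than 0.05 rad and less than 0.4 rad (z of jar in the frame of holder below 0.0105 m and horizontal distance between jar and holder below 0.004 m and angle between jar's own z axis and vertical below 0.06 rad and linear speed of jar below 0.02 m/s and z of cap in the frame of jar below 0.07617 m and angle between the x axis of handle and the x axis of cap, either way round between 0.05 and 0.4 rad); the robot touches nothing.
It fails at once if the handle is slipped more than 0.4 rad past the cap (angle between the x axis of handle and the x axis of cap, either way round above 0.4 rad).
It fails at once if the glass jar is forced against the holder with more than 45 N (contact force between jar and holder above 45 N).
It fails at once if the jar is tipped over (angle between jar's own z axis and vertical above 0.4 rad).
It fails at once if the plain jar, the trim tool or the brush is moved more than 15 mm (distance of any of jar2, trim_tool, brush from where it was at the start of the episode above 0.015 m).
It also fails if it takes over 64 s, if anything falls off the work surface, if the arm or the gripper's body presses on something with over 40 N, if the wrist force passes 120 N, or if a joint passes its speed limit or range.

ROBOT

A 6-joint arm with a two-finger parallel gripper is mounted at the origin on the work surface. World frame = base frame: x ahead of the robot, y to its left, z up, the work surface at z = 0. Lengths are in m, angles in rad, forces in N, time in s.
With the tool pointing down it reaches from about 0.35 to 1 m from the base axis. Payload 7.1 kg.
Tool frame: the origin (TCP) lies midway between the tips of the shut fingers; the grasp point (between the pads) lies 19 mm behind it; z points along the fingers, y is the line along which they close (so a half turn about z gives the same grasp; the last joint's range is limited). The gripper opens to 85 mm and grips with 20 to 120 N. Pads are 22 mm wide; open, the fingers measure 114 mm over their backs; the gripper's body (76 mm by 85 mm) begins 54 mm behind the grasp point. The pads swing forward as they close: fully open they stand 13 mm farther back than shut.
Start: joints at [1.315, 0.423, 1.63, -0, 1.089, -0.019], TCP at [0.147, 0.608, 0.231] pointing down, gripper open.
Joint ranges: [-3, 3], [-0.9, 2.11], [0.09, 2.58], [-1.31, 4.45], [0.11, 2.69], [-2.54, 2.54]. Speed limits (rad/s): [2.39, 2.39, 3.01, 3.14, 3.14, 3.14].

INTERFACE

Orientations are given as a unit quaternion [w, x, y, z].
In Python, from bench import bot, read_camera, calibration, hand_in gives the robot as it stands.
- The arm moves only by the tool servo_tool, never from a script. Its argument "increments" is text: rows parted by semicolons, each of 7 numbers parted by spaces: the turn, a rotation vector about the tool's x, y, z in rad, then the shift along the tool's x, y, z in m, then the finger opening in m, from 0 to 0.0854. In form: wx wy wz dx dy dz grip; .... A call has 1 to 10 rows; each row shifts and turns the commanded pose from where the row before left it, along the tool's axes as they then stand; what a row does not reach is not made up. A row lasts 1/8 s, in which the tool goes at most 62.5 mm and 10.7 degrees, less where a joint would pass 70% of its speed; a pose out of reach is approached as far as the arm can. A call with a gripper value outside its range is refused whole. The fingers move at their own pace and stop on an object; "force" is the grip in N (left out, the last holds). Time passes only in rows, so rows that do not move let the fingers close. It gives the time, the measured TCP pose, the force, the opening and the grip force at its end, in the units of the state.
- bot.read_state(): the state, without advancing time (a new reading comes with each control period).
- read_camera(name): name is "scene" or "top" or "wrist"; returns (picture, depth): 420x560x3 uint8, red, green, blue; 420x560 float32, m along the optical axis (not along the pixel's ray), 0 where there is no reading.
- calibration(name): a dict with "fovy" (degrees; the focal length in pixels is half the picture's height over the tangent of half this angle, whatever the lens; pixels are square), "cx", "cy" (the principal point, pixels), "origin" and "attitude" of the camera in the world. Camera axes: x right, y up, looking along -z (the intrinsics and any distortion apply to the point x, -y, -z); pixel columns grow to the right and rows downward; lengths in m; the calibration is good to about 2 mm. A picture is of the moment at which its call begins: read the wrist's pose just before it. calibration takes no time and is no camera call; for the wrist camera it gives the pose at the moment of the call.
- hand_in(): hands the job in; it is judged then, once.
The state is a dict: "clock": time; "qpos": joint angles; "joint_velocities": joint speeds; "effort": joint torques, N m; "eef_pos": TCP position; "orientation": TCP orientation; "wrist_force": force on the tool from outside, world axes, zero at the start; "moment": the same for the moment, N m; "gripper_width": finger opening in m; "finger_force": force on a finger pad.
Only numpy, scipy, OpenCV 4.12 (cv2) and the standard library are available. Lean on these libraries where they do the work, as an engineer would, in place of code of your own. Each camera call takes 0.05 s, during which the arm holds its last target. There are 200 camera calls.

## Working session

There is one attempt and no reset: what is moved stays moved. The work goes in short steps, Python scripts to look and compute and a tool call to move; the robot and the scene stay as the last step left them, time stands still between calls to the robot, and variables do not carry over. Pictures are saved under pics/ and viewed, at most 10 in all, crops included, and the job is handed in when it is done.

Besides the shell and the picture viewer there is one more tool, called after "Call:" as a command line: name --argument value ..., lists and objects as JSON in quotes. servo_tool: Moves the arm, as the interface text tells. Its arguments: {"type":"object","properties":{"increments":{"type":"string"},"force":{"type":"number"}},"required":["increments"]}

```bash
mkdir -p pics
cat > h.py <<'E'
import numpy as np, cv2
from bench import bot, read_camera, calibration, hand_in
from scipy.spatial.transform import Rotation as R
def look(n):
    c=calibration(n); im,d=read_camera(n); return c,im,d
def rot(c):
    a=np.array(c["attitude"],float)
    return a if a.shape==(3,3) else R.from_quat([a[1],a[2],a[3],a[0]]).as_matrix()
def f(c): return 210/np.tan(np.radians(c["fovy"])/2)
def cloud(c,d):
    v,u=np.mgrid[:420,:560]; F=f(c)
    p=np.stack([(u-c["cx"])/F*d,-(v-c["cy"])/F*d,-d],-1)
    return p@rot(c).T+np.array(c["origin"])
def onplane(c,uv,z):
    uv=np.atleast_2d(uv).astype(float);F=f(c)
    r=np.stack([(uv[:,0]-c["cx"])/F,-(uv[:,1]-c["cy"])/F,-np.ones(len(uv))],-1)@rot(c).T
    o=np.array(c["origin"]); return o+r*((z-o[2])/r[:,2])[:,None]
E
python3 - <<'E'
from h import *
for n in ["scene","top"]:
    c,im,d=look(n); print(n,c); cv2.imwrite(f"pics/{n}0.png",im[:,:,::-1]); np.savez(f"{n}0.npz",im=im,d=d)
print(bot.read_state())
E
```

```text
scene {'fovy': 51.56545555971549, 'cx': 285.66443844789825, 'cy': 211.3825024569581, 'origin': array([1.20264078, 0.5638357 , 0.71009491]), 'attitude': array([0.35452764, 0.17635901, 0.4277084 , 0.81257195])}
top {'fovy': 55.83929037595394, 'cx': 280.5245566336905, 'cy': 211.0541023108245, 'origin': array([ 0.46967987, -0.04351323,  0.91069798]), 'attitude': array([ 0.70767395,  0.03686563, -0.05304395, -0.70358002])}
{'clock': 0.1, 'qpos': array([ 1.31497091e+00,  4.23823077e-01,  1.63059860e+00, -2.19364863e-06,
        1.08860632e+00, -1.90290118e-02]), 'joint_velocities': array([ 0.0001998 , -0.00075727, -0.00403605,  0.00113659, -0.00053058,
        0.00109476]), 'effort': array([ 3.69268319e-04, -5.58427083e+01, -2.82448196e+01,  6.62994080e-05,
        2.98422339e-03,  1.42748883e-05]), 'eef_pos': array([0.1464871 , 0.60708425, 0.23059269]), 'orientation': array([-9.73547854e-05,  1.18121241e-01,  9.92998921e-01, -7.11035207e-04]), 'wrist_force': array([-0.25738464, -0.83416224, -0.73575369]), 'moment': array([ 0.01321592,  0.00460184, -0.01783625]), 'finger_force': 0.0, 'gripper_width': 0.08560231089115464}
```

View pics/scene0.png

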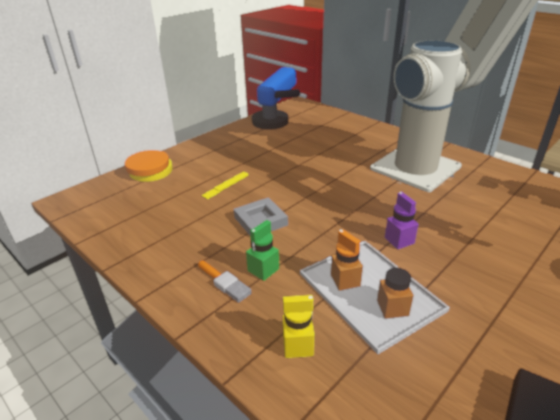

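View pics/top0.png

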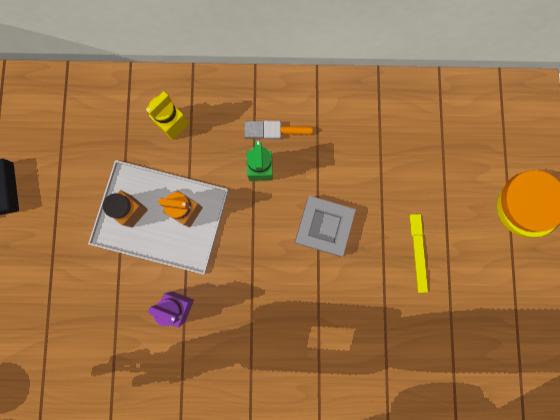

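The scene and top views agree: target jar at top pixel (178,205), plain jar at (118,207), grey holder at (327,226), green look-alike at (260,160). Now I'll measure.

Run:
```python
from h import *
def rect(P): 
    r=cv2.minAreaRect((P[:,:2]*1000).astype(np.float32)); return np.round(r[0],1),np.round(r[1],1),round(r[2],1)
for n,box in [("top",(150,180,215,230)),("scene",(330,225,368,262))]:
    z=np.load(n+"0.npz"); im,d=z["im"],z["d"]; c=calibration(n); P=cloud(c,d)
    hsv=cv2.cvtColor(im,cv2.COLOR_RGB2HSV); m=np.zeros(d.shape,bool); m[box[1]:box[3],box[0]:box[2]]=1
    o=m&(hsv[...,0]>6)&(hsv[...,0]<20)&(hsv[...,1]>200)&(hsv[...,2]>170)&(P[...,2]>.1)
    Q=P[o]; print(n,len(Q),np.percentile(Q[:,2],[5,50,95,99]))
    T=Q[Q[:,2]>np.percentile(Q[:,2],95)-.008]; print("bar top",len(T),rect(T))
    T=Q[(Q[:,2]<.112)&(Q[:,2]>.1)]; print("flange",len(T), T.mean(0) if len(T) else 0)
    w=m&(hsv[...,1]<90)&(hsv[...,2]>150)&(P[...,2]>.09); print("white",[(u,v,P[v,u].round(4)) for v,u in np.argwhere(w)][:30])
    hb=(290,190,362,262) if n=="top" else (230,195,292,238)
    m2=np.zeros(d.shape,bool); m2[hb[1]:hb[3],hb[0]:hb[2]]=1
    g=m2&(hsv[...,1]<60)
    H=P[g&(abs(P[...,2]-.03)<.006)]; print("holder",len(H),H[:,2].mean(),rect(H))
    if n=="top":
        cs,_=cv2.findContours(g.astype(np.uint8),cv2.RETR_EXTERNAL,cv2.CHAIN_APPROX_NONE); k=max(cs,key=cv2.contourArea)
        X=onplane(c,k[:,0],.03); print("holder outline",rect(X))
        fl=P[g&(P[...,2]<.016)&(P[...,2]>.002)]
        gg=cv2.erode((g|True).astype(np.uint8),None)
    k=P[m2&(abs(P[...,2]-.008)<.004)]; print("pocketfloor",len(k),rect(k))
    j=im.copy()
    x0,y0,x1,y1=box; a=cv2.resize(im[y0-20:y1+20,x0-20:x1+20],None,fx=5,fy=5,interpolation=cv2.INTER_CUBIC); cv2.imwrite(f"pics/{n}z.png",a[:600,:800,::-1])
```

```text
top 458 [0.10333081 0.10655988 0.13676635 0.13782344]
bar top 169 (array([538.9,  63. ]), array([252.6,  26.9]), 63.0)
flange 274 [0.5822869  0.1531859  0.10528461]
white [(np.int64(174), np.int64(184), array([ 0.4697, -0.0435,  0.9107])), (np.int64(155), np.int64(185), array([ 0.4697, -0.0435,  0.9107])), (np.int64(168), np.int64(186), array([ 0.4697, -0.0435,  0.9107])), (np.int64(207), np.int64(187), array([ 0.4697, -0.0435,  0.9107])), (np.int64(190), np.int64(189), array([ 0.4697, -0.0435,  0.9107])), (np.int64(212), np.int64(192), array([ 0.4697, -0.0435,  0.9107])), (np.int64(155), np.int64(201), array([ 0.4697, -0.0435,  0.9107])), (np.int64(182), np.int64(203), array([0.5834, 0.1327, 0.1359])), (np.int64(183), np.int64(203), array([0.5834, 0.1307, 0.136 ])), (np.int64(184), np.int64(203), array([0.5835, 0.1289, 0.1354])), (np.int64(182), np.int64(204), array([0.5814, 0.1325, 0.1363])), (np.int64(183), np.int64(204), array([0.5815, 0.1307, 0.1355])), (np.int64(184), np.int64(204), array([0.5814, 0.1287, 0.136 ])), (np.int64(183), np.int64(205), array([0.5795, 0.1306, 0.1356])
[... 607 characters left out ...]
4.7)
flange 0 0
white [(np.int64(340), np.int64(230), array([0.5835, 0.128 , 0.1364])), (np.int64(341), np.int64(230), array([0.5806, 0.1286, 0.1351])), (np.int64(341), np.int64(231), array([0.5839, 0.1311, 0.1355])), (np.int64(359), np.int64(250), array([0.578 , 0.1772, 0.1045])), (np.int64(359), np.int64(251), array([0.5733, 0.1746, 0.0972])), (np.int64(359), np.int64(252), array([0.5724, 0.1743, 0.0937])), (np.int64(359), np.int64(253), array([0.573 , 0.1749, 0.0915])), (np.int64(360), np.int64(253), array([1.2026, 0.5638, 0.7101]))]
holder 695 0.029127393702821767 (array([ 551.5, -162.6]), array([118.9, 112.7]), 73.8)
pocketfloor 223 (array([ 555.7, -156.4]), array([ 91.1, 131.3]), 61.2)
```

```bash
python3 - <<'E'
from h import *
def rect(P): 
    r=cv2.minAreaRect((P[:,:2]*1000).astype(np.float32)); return np.round(r[0],1),np.round(r[1],1),round(r[2],1)
for n,box in [("top",(150,180,215,230)),("scene",(325,225,370,295))]:
    z=np.load(n+"0.npz"); im,d=z["im"],z["d"]; c=calibration(n); P=cloud(c,d)
    m=np.zeros(d.shape,bool); m[box[1]:box[3],box[0]:box[2]]=1; m&=(d>0)
    near=m&(np.hypot(P[...,0]-.582,P[...,1]-.155)<.05)
    T=P[near&(P[...,2]>.129)&(P[...,2]<.14)]; print(n,"bar",len(T),T.mean(0).round(4),rect(T))
    ctr=T[:,:2]-T[:,:2].mean(0); w=np.linalg.svd(ctr)[2][0]; print("bar yaw",np.degrees(np.arctan2(w[1],w[0])))
    F=P[near&(P[...,2]>.1)&(P[...,2]<.109)]; print("flange",len(F),rect(F) if len(F) else 0)
    if n=="scene":
        # lower glass sides
        G=P[near&(P[...,2]>.02)&(P[...,2]<.068)]; print("glass",len(G),rect(G),G.mean(0))
    S=P[near&(P[...,2]>.069)&(P[...,2]<.08)]; print("shoulder",len(S),rect(S) if len(S) else 0)
    x0,y0,x1,y1=box; a=cv2.resize(im[y0-20:y1+20,x0-20:x1+20],None,fx=5,fy=5,interpolation=cv2.INTER_CUBIC); cv2.imwrite(f"pics/{n}z.png",a[:600,:800,::-1])
E
python3 -c "
import cv2,numpy as np
a=cv2.imread('pics/topz.png');b=cv2.imread('pics/scenez.png');h=max(a.shape[0],b.shape[0])
a,b=[cv2.copyMakeBorder(x,0,h-x.shape[0],0,0,0) for x in(a,b)]
c=np.hstack([a,b]);s=min(800/c.shape[1],600/c.shape[0]);cv2.imwrite('pics/both.png',cv2.resize(c,None,fx=s,fy=s))"
```

```text
top bar 201 [0.5834 0.1518 0.1351] (array([583.7, 152.2]), array([53.3, 14.4]), 83.2)
bar yaw -97.05908680598108
flange 301 (array([583.8, 152.4]), array([49.9, 50.7]), 1.7)
shoulder 34 (array([573.8, 149.4]), array([37.4, 66.1]), 26.7)
scene bar 144 [0.5878 0.1544 0.1341] (array([587. , 152.8]), array([55. , 16.2]), 80.9)
bar yaw 83.53062436133217
flange 168 (array([596.8, 153.9]), array([31.1, 53.4]), 12.0)
glass 596 (array([586.4, 152.1]), array([60.6, 55.6]), 60.0) [0.60239567 0.16397173 0.04713402]
shoulder 86 (array([596.3, 160.3]), array([26.7, 53.9]), 40.1)
```

View pics/both.png

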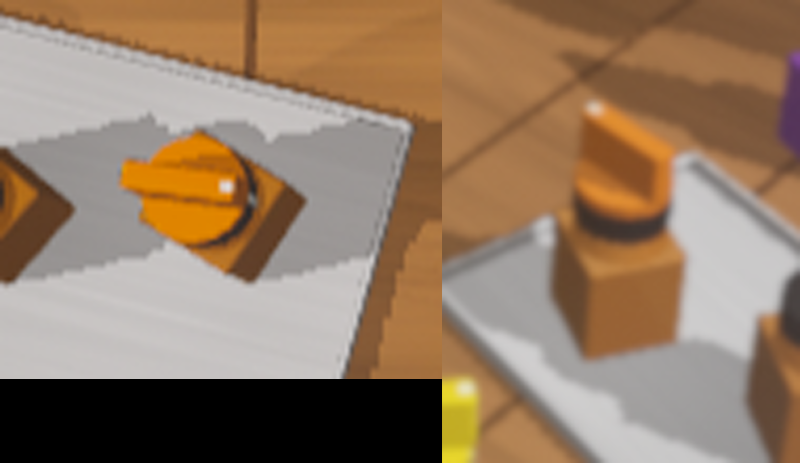

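Jar axis is about (0.584, 0.152) with the bar line at about 83°. The white mark is on the −y end and the glass is at about 60°, while the holder is at (0.5505, −0.163) and 74°. I'll move above the jar and look from close up.

Call:
servo_tool --increments "0 0 0 -0.0443 -0.0283 0 0.085; 0 0 0 -0.0443 -0.0283 0 0.085; 0 0 0 -0.0443 -0.0283 0 0.085; 0 0 0 -0.0443 -0.0283 0 0.085; 0 0 0 -0.0443 -0.0283 0 0.085; 0 0 0 -0.0443 -0.0283 0 0.085; 0 0 0 -0.0443 -0.0283 0 0.085; 0 0 0 -0.0443 -0.0283 0 0.085; 0 0 0 -0.0443 -0.0283 0 0.085; 0 0 0 -0.0443 -0.0283 0 0.085"

```text
clock: 1.35
eef_pos: [0.5117, 0.227, 0.2311]
orientation: [-0.0, 0.118, 0.993, -0.0]
wrist_force: [0.5, 0.8, 0.3]
gripper_width: 0.0847
finger_force: 0.0
```

Call:
servo_tool --increments "0 0 0 -0.0443 -0.0283 0 0.085; 0 0 0 -0.0443 -0.0283 0 0.085; 0 0 0.182 0 0 0 0.085; 0 0 0.182 0 0 0 0.085; 0 0 0.182 0 0 0 0.085; 0 0 0.182 0 0 0 0.085; 0 0 0.182 0 0 0 0.085; 0 0 0.182 0 0 0 0.085; 0 0 0.182 0 0 0 0.085; 0 0 0.182 0 0 0 0.085"

```text
clock: 2.6
eef_pos: [0.5834, 0.1526, 0.2309]
orientation: [-0.0, 0.751, 0.66, -0.0]
wrist_force: [0.2, 0.6, 0.3]
gripper_width: 0.0851
finger_force: 0.0
```

```bash
cat >> h.py <<'E'
def st():
    s=bot.read_state(); q=s["orientation"]; M=R.from_quat([q[1],q[2],q[3],q[0]]).as_matrix()
    print("t%.2f"%s["clock"],"tcp",s["eef_pos"].round(4),"yawY %.1f"%np.degrees(np.arctan2(M[1,1],M[0,1])),"z",M[:,2].round(3),"q",s["qpos"].round(2),"F",s["wrist_force"].round(1),"M",s["moment"].round(2),"w%.4f f%.1f"%(s["gripper_width"],s["finger_force"]))
    return s,M
def delta(M,s,tgt): print("tool shift",(M.T@(np.array(tgt)-s["eef_pos"])).round(4))
E
python3 - <<'E'
from h import *
s,M=st(); delta(M,s,(.584,.152,.23))
c,im,d=look("wrist"); print(c); cv2.imwrite("pics/w0.png",im[:,:,::-1]); np.savez("w0.npz",im=im,d=d)
P=cloud(c,d)
for lo,hi in((.129,.14),(.1,.109),(.07,.08)):
    T=P[(d>0)&(P[...,2]>lo)&(P[...,2]<hi)&(np.hypot(P[...,0]-.584,P[...,1]-.152)<.05)]
    print(lo,len(T)); 
    if len(T)>5: print(cv2.minAreaRect((T[:,:2]*1000).astype(np.float32)),T[:,2].mean())
E
```

```text
t2.60 tcp [0.5834 0.1526 0.2309] yawY -7.3 z [-0.001 -0.    -1.   ] q [0.24 0.39 1.68 0.   1.07 0.36] F [0.2 0.6 0.3] M [-0.04  0.06  0.02] w0.0851 f0.0
tool shift [-0.0005  0.0007  0.0009]
{'fovy': 62.63611285627922, 'cx': 278.36214898331696, 'cy': 207.34100712833197, 'origin': array([0.59196704, 0.21987567, 0.37345384]), 'attitude': array([ 0.98854739, -0.13654613,  0.00945149, -0.06356009])}
0.129 1381
((585.01708984375, 152.1888427734375), (53.73871612548828, 13.458300590515137), 82.34514617919922) 0.13529894539769424
0.1 1980
((584.7968139648438, 153.3587188720703), (50.92836380004883, 50.48321533203125), 83.91921997070312) 0.10541660484112964
0.07 29
((591.6741333007812, 171.74957275390625), (9.341166496276855, 38.67299270629883), 73.13468170166016) 0.07160446923344357
```

View pics/w0.png

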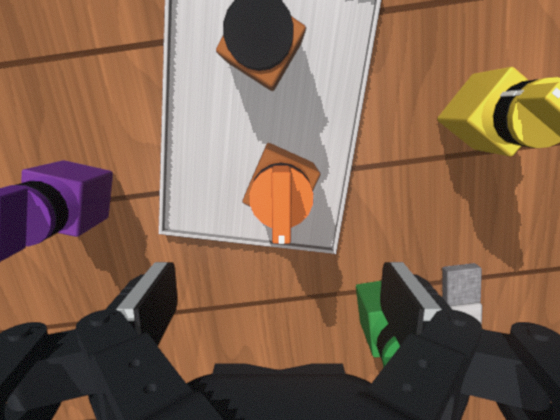

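The wrist view shows the bar end-on at (281,240) under the tool with the white mark toward −y. The glass shoulder corners are at about (272,144), (320,176) and (244,198). I'll get the glass yaw from those edges.

Run:
```python
from h import *
z=np.load("w0.npz"); im=z["im"]; c=calibration("wrist")
hsv=cv2.cvtColor(im,cv2.COLOR_RGB2HSV).astype(int)
m=(hsv[...,1]>120)&(hsv[...,2]>60)&(hsv[...,0]<20)
def fit(pts):
    X=onplane(c,pts,.0745)[:,:2]; mu=X.mean(0); w=np.linalg.svd(X-mu)[2][0]; r=(X-mu)@np.array([-w[1],w[0]])
    return mu.round(4),np.degrees(np.arctan2(w[1],w[0]))%90, r.std()*1000, ((np.array([.5848,.1525])-mu)@np.array([-w[1],w[0]])*1000).round(1)
A=[(u,130+np.argmax(m[130:200,u])) for u in range(277,315)]
B=[(225+np.argmax(m[v,225:290]),v) for v in range(150,192)]
print(fit(A),A[::8]);print(fit(B),B[::8])
```

```text
(array([0.6016, 0.1803]), np.float64(57.644521842860776), np.float64(0.3288531456905076), np.float64(-32.5)) [(277, np.int64(147)), (285, np.int64(151)), (293, np.int64(154)), (301, np.int64(158)), (309, np.int64(162))]
(array([0.5656, 0.1721]), np.float64(58.12292560844956), np.float64(0.2302440311844283), np.float64(26.7)) [(np.int64(265), 150), (np.int64(261), 158), (np.int64(258), 166), (np.int64(254), 174), (np.int64(251), 182), (np.int64(247), 190)]
```

Call:
servo_tool --increments "0 0 0 0 0.0011 0.02 0.06; 0 0 0 0 0 0.03 0.05; 0 0 0 0 0 0.03 0.05; 0 0 0 0 0 0.02 0.05; 0 0 0 0 0 0.012 0.05; 0 0 0 0 0 0.008 0.04; 0 0 0 0 0 0 0; 0 0 0 0 0 0 0; 0 0 0 0 0 0 0; 0 0 0 0 0 0 0" --force 70

```text
clock: 3.9
eef_pos: [0.5852, 0.1527, 0.1119]
orientation: [0.0, 0.749, 0.663, 0.0]
wrist_force: [-1.4, -0.3, 1.1]
gripper_width: 0.0125
finger_force: 70.3
```

Run:
```python
from h import *
st()
```

```text
t3.90 tcp [0.5852 0.1527 0.1119] yawY -7.0 z [ 0.001  0.    -1.   ] q [ 0.24  0.55  1.75 -0.    0.84  0.36] F [-1.4 -0.3  1.1] M [-0.05 -0.02  0.01] w0.0125 f70.3
```

Call:
servo_tool --increments "0 0 0 0 0 -0.02 0; 0 0 0 0 0 -0.04 0; 0 0 0 0 0 -0.05 0; 0 0 0 0 0 -0.04 0; 0 0 0 -0.02 0.0005 0 0; 0 0 0 -0.04 0.0005 0 0; 0 0 0 -0.045 0.0006 0 0; 0 0 0 -0.045 0.0006 0 0; 0 0 0 -0.045 0.0006 0 0; 0 0 0 -0.045 0.0006 0 0"

```text
clock: 5.15
eef_pos: [0.557, -0.088, 0.2601]
orientation: [-0.001, 0.749, 0.663, -0.001]
wrist_force: [0.1, -0.2, -3.2]
gripper_width: 0.0126
finger_force: 69.6
```

Call:
servo_tool --increments "0 0 0 -0.0425 0.0005 0 0; 0 0 0 -0.025 0.0002 0 0; 0 0 0 -0.01 0 0 0; 0 0 -0.093 0 0 0 0; 0 0 -0.093 0 0 0 0; 0 0 -0.093 0 0 0 0; 0 0 0 0 0 0 0; 0 0 0 0 0 0 0"

```text
clock: 6.15
eef_pos: [0.5499, -0.1627, 0.261]
orientation: [-0.0, 0.65, 0.76, -0.0]
wrist_force: [0.4, -0.5, -3.8]
gripper_width: 0.0129
finger_force: 69.7
```

Run:
```python
from h import *
s,M=st(); delta(M,s,(.5505,-.163,.26))
ims=[]
for n in("wrist","scene"):
    c,im,d=look(n); ims.append(im); np.savez(n+"1.npz",im=im,d=d); P=cloud(c,d)
    for lo,hi in((.026,.033),(.255,.257+.03)):
        T=P[(d>0)&(P[...,2]>lo)&(P[...,2]<hi)&(np.hypot(P[...,0]-.5505,P[...,1]+.163)<.1)]
        hs=0
        print(n,lo,len(T), cv2.minAreaRect((T[:,:2]*1000).astype(np.float32)) if len(T)>5 else 0)
cv2.imwrite("pics/w1.png",cv2.resize(np.hstack([ims[0],ims[1][100:,120:400].repeat(1,0) if 0 else ims[1]]),(800,300))[:,:,::-1])
```

```text
t6.15 tcp [ 0.5499 -0.1627  0.261 ] yawY 8.9 z [-0.001  0.    -1.   ] q [-0.31  0.31  1.72  0.    1.11 -0.46] F [ 0.4 -0.5 -3.8] M [ 0.02 -0.02  0.01] w0.0129 f69.7
tool shift [-0.0004  0.0006  0.001 ]
wrist 0.026 4642 ((551.511962890625, -164.7591552734375), (110.16204071044922, 110.494384765625), 73.97952270507812)
wrist 0.255 6673 ((550.8947143554688, -161.4993896484375), (45.77948760986328, 49.94266128540039), 46.12715530395508)
scene 0.026 654 ((550.9262084960938, -163.85525512695312), (115.36883544921875, 113.1932373046875), 74.00330352783203)
scene 0.255 248 ((554.674560546875, -158.00534057617188), (38.40015411376953, 50.01713562011719), 41.21680450439453)
```

View pics/w1.png

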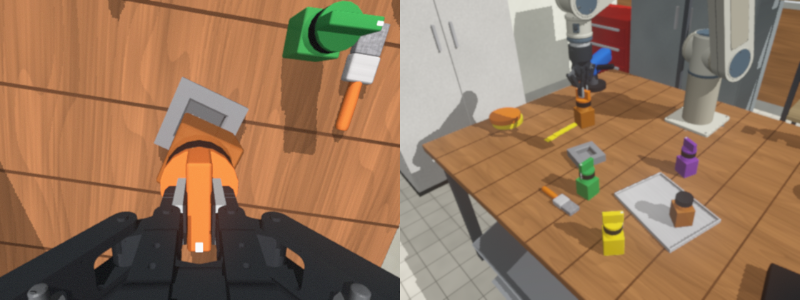

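Run:
```python
from h import *
z=np.load("wrist1.npz"); im,d=z["im"],z["d"]; c=calibration("wrist"); P=cloud(c,d)
# glass points by height, side face on the camera's side
hsv=cv2.cvtColor(im,cv2.COLOR_RGB2HSV).astype(int)
m=(hsv[...,0]<20)&(hsv[...,1]>120)&(d>0)&(np.hypot(P[...,0]-.55,P[...,1]+.163)<.05)
G=P[m&(P[...,2]>.158)&(P[...,2]<.215)]; S=P[m&(P[...,2]>.221)&(P[...,2]<.226)]
print(len(G),len(S),G[:,2].min(),S[:,2].mean())
from numpy.linalg import svd
# split faces by normals: two faces at yaw ~74 and 164
a=np.radians(74); nrm=[np.array([np.cos(a),np.sin(a)]),np.array([-np.sin(a),np.cos(a)])]
C=np.array([.5499,-.1627])
for k,n in enumerate(nrm):
    for sgn in (1,-1):
        t=sgn*((G[:,:2]-C)@n); Q=G[(t>26)&0|(t>.0255)&(t<.0335)]
        if len(Q)<60: print(k,sgn,len(Q)); continue
        mu=Q.mean(0)[:2]; w=svd(Q[:,:2]-mu)[2][0]; print(k,sgn,len(Q),"dist mm",(np.median(t[(t>.0255)&(t<.0335)])*1000).round(1),"yaw%90",np.degrees(np.arctan2(w[1],w[0]))%90)
print(cv2.minAreaRect((S[:,:2]*1000).astype(np.float32)))
A=P[(abs(P[...,2]-.03)<.004)&(d>0)&(hsv[...,1]<60)&(np.hypot(P[...,0]-.551,P[...,1]+.164)<.09)]
print(cv2.minAreaRect((A[:,:2]*1000).astype(np.float32)))
```

```text
1585 23 0.15813479718462553 0.2214637292258296
0 1 1585 dist mm 27.0 yaw%90 28.02273044249648
0 -1 1585 dist mm 27.1 yaw%90 28.02273044249641
1 1 1585 dist mm 27.2 yaw%90 28.02273044249651
1 -1 1585 dist mm 26.7 yaw%90 28.02273044249642
((548.8812255859375, -143.25714111328125), (36.50328063964844, 7.401297092437744), 2.7178921699523926)
((551.63916015625, -164.8851318359375), (110.1717758178711, 110.13834381103516), 74.04684448242188)
```

Run:
```python
from h import *
z=np.load("wrist1.npz"); im,d=z["im"],z["d"]; c=calibration("wrist"); P=cloud(c,d)
hsv=cv2.cvtColor(im,cv2.COLOR_RGB2HSV).astype(int)
m=(hsv[...,0]<20)&(hsv[...,1]>120)&(d>0)&(np.hypot(P[...,0]-.55,P[...,1]+.163)<.05)&(P[...,2]>.158)&(P[...,2]<.215)
m=cv2.erode(m.astype(np.uint8),np.ones((5,5)))>0; G=P[m]; C=np.array([.5499,-.1627])
a=np.radians(74); n=np.array([np.cos(a),np.sin(a)]); e=np.array([-n[1],n[0]])
t=(G[:,:2]-C)@n; s=(G[:,:2]-C)@e; print(len(G),np.percentile(t,[1,10,50,90,99]),np.percentile(s,[1,99]))
Q=(abs(s)<.02)&(abs(t-np.median(t[abs(s)<.02]))<.004); k=np.polyfit(s[Q],t[Q],1); print("yaw err deg",np.degrees(np.arctan(k[0])),"dist",k[1], "tilt",np.polyfit(G[Q][:,2],t[Q],1)[0])
# lateral extent in rows, raw mask
cc=P[(hsv[...,0]<20)&(hsv[...,1]>120)&(d>0)&(P[...,2]>.16)&(P[...,2]<.2)&(np.hypot(P[...,0]-.55,P[...,1]+.163)<.05)]
s=(cc[:,:2]-C)@e; t=(cc[:,:2]-C)@n; print("lateral",np.percentile(s,[0.5,99.5]))
```

```text
702 [0.0263693  0.02678553 0.02704843 0.02725833 0.02741976] [-0.0216995   0.02608342]
yaw err deg -0.5697395242790493 dist 0.02706254913841062 tilt 7.348526782023186e-05
lateral [-0.02601867  0.02785076]
```

Call:
servo_tool --increments "0 0 0.01 -0.0013 0.0018 0.02 0; 0 0 0 0 0 0.03 0; 0 0 0 0 0 0.03 0; 0 0 0 0 0 0.025 0; 0 0 0 0 0 0.01 0; 0 0 0 0 0 0 0; 0 0 0 0 0 0 0"

```text
clock: 7.12
eef_pos: [0.553, -0.1643, 0.1474]
orientation: [0.001, 0.653, 0.757, 0.0]
wrist_force: [-0.1, -0.1, -3.2]
gripper_width: 0.0126
finger_force: 69.7
```

Run:
```python
from h import *
s,M=st(); 
c,im,d=look("scene"); print(s["eef_pos"]-np.array([.551,-.1637,0]))
b=look("wrist"); cv2.imwrite("pics/w2.png",np.hstack([cv2.resize(im[150:270,200:330],None,fx=3,fy=3,interpolation=2),b[1][60:420,80:480]])[:,:,::-1])
im,d,c=b[1],b[2],b[0];P=cloud(c,d);hsv=cv2.cvtColor(im,cv2.COLOR_RGB2HSV).astype(int)
m=(hsv[...,0]<20)&(hsv[...,1]>120)&(d>0)&(P[...,2]>.045)&(P[...,2]<.1)&(np.hypot(P[...,0]-.55,P[...,1]+.163)<.05)
a=np.radians(74); n=np.array([np.cos(a),np.sin(a)]); e=np.array([-n[1],n[0]]); C=s["eef_pos"][:2]
t=(P[...,:2]-C)@n; q=(P[...,:2]-C)@e
print("jar face",np.median(t[m]),"lat",np.percentile(q[m],[.5,99.5]))
H=(d>0)&(abs(P[...,2]-.03)<.004)&(hsv[...,1]<60)&(abs(t)<.08)&(abs(q)<.08)
print("holder t max",np.percentile(t[H],99.5),"lat",np.percentile(q[H],[.3,99.7]),"pocket edge t min near centre",np.percentile(t[H&(abs(q)<.02)],[1,99]))
```

```text
t7.12 tcp [ 0.553  -0.1643  0.1474] yawY 8.4 z [ 0.002 -0.001 -1.   ] q [-0.31  0.46  1.8  -0.    0.88 -0.46] F [-0.1 -0.1 -3.2] M [-0.   -0.04  0.07] w0.0126 f69.7
[ 0.00197433 -0.00061199  0.14739261]
jar face 0.027133745091605616 lat [-0.02478278  0.02784973]
holder t max 0.05410764321356523 lat [-0.05324812  0.05625591] pocket edge t min near centre [0.02901638 0.05409217]
```

View pics/w2.png

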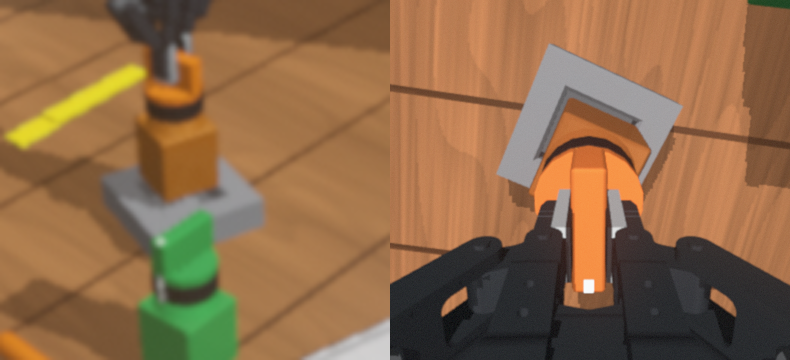

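The jar sits square over the pocket: jar and holder centres agree within about 0.3 mm in the wrist view. I'm lowering it gently.

Call:
servo_tool --increments "0 0 0 0 0 0.006 0; 0 0 0 0 0 0.006 0; 0 0 0 0 0 0.006 0; 0 0 0 0 0 0 0"

```text
clock: 7.72
eef_pos: [0.5517, -0.1639, 0.1275]
orientation: [-0.001, 0.653, 0.757, -0.0]
wrist_force: [-0.2, 0.2, -3.6]
gripper_width: 0.0122
finger_force: 69.7
```

Call:
servo_tool --increments "0 0 0 0 0 0.004 0; 0 0 0 0 0 0.004 0; 0 0 0 0 0 0.001 0; 0 0 0 0 0 0 0"

```text
clock: 8.22
eef_pos: [0.5521, -0.164, 0.1192]
orientation: [-0.0, 0.653, 0.757, -0.0]
wrist_force: [0.3, 0.6, -3.9]
gripper_width: 0.0127
finger_force: 69.6
```

Call:
servo_tool --increments "0 0 0 0 0 0.0015 0; 0 0 0 0 0 0.001 0; 0 0 0 0 0 0 0"

```text
clock: 8.6
eef_pos: [0.5523, -0.1641, 0.117]
orientation: [0.0, 0.653, 0.757, 0.0]
wrist_force: [-0.8, -0.1, -1.6]
gripper_width: 0.0127
finger_force: 70.1
```

The jar is seated: the load is partly on the pocket floor and the TCP height matches home. I'll settle it, then turn in small checked steps.

Call:
servo_tool --increments "0 0 0 0 0 0.0005 0; 0 0 0 0 0 0 0; 0 0 0 0 0 0 0" --force 80

```text
clock: 8.98
eef_pos: [0.5524, -0.1641, 0.1168]
orientation: [0.0, 0.653, 0.757, 0.0]
wrist_force: [-1.9, 0.6, 5.2]
gripper_width: 0.0119
finger_force: 81.4
```

```bash
python3 -c "
from h import *
st()"
```

```text
t8.97 tcp [ 0.5524 -0.1641  0.1168] yawY 8.4 z [ 0.001 -0.    -1.   ] q [-0.31  0.51  1.81  0.    0.82 -0.46] F [-1.9  0.6  5.2] M [ 0.12  0.33 -0.03] w0.0119 f81.4
```

Call:
servo_tool --increments "0 0 0.05 0 0 0 0; 0 0 0.05 0 0 0.0001 0; 0 0 0.05 0 0 0 0; 0 0 0 0 0 0 0"

```text
clock: 9.48
eef_pos: [0.5524, -0.1641, 0.1165]
orientation: [0.0, 0.708, 0.706, 0.0]
wrist_force: [-1.3, 0.5, 5.3]
gripper_width: 0.0123
finger_force: 81.5
```

```bash
python3 -c "
from h import *
st()"
```

```text
t9.47 tcp [ 0.5524 -0.1641  0.1165] yawY -0.2 z [ 0. -0. -1.] q [-0.31  0.51  1.81  0.    0.82 -0.31] F [-1.3  0.5  5.3] M [ 0.1   0.37 -0.06] w0.0123 f81.5
```

Call:
servo_tool --increments "0 0 0.05 0 0 0 0; 0 0 0.05 0 0 0.0001 0; 0 0 0.05 0 0 0 0; 0 0 0 0 0 0 0"

```text
clock: 9.98
eef_pos: [0.5524, -0.1641, 0.1164]
orientation: [0.0, 0.759, 0.651, 0.0]
wrist_force: [-1.4, 1.4, 5.1]
gripper_width: 0.0129
finger_force: 81.5
```

```bash
python3 -c "
from h import *
st()"
```

```text
t9.97 tcp [ 0.5524 -0.1641  0.1164] yawY -8.7 z [ 0. -0. -1.] q [-0.31  0.51  1.81  0.    0.82 -0.16] F [-1.4  1.4  5.1] M [ 0.13  0.29 -0.11] w0.0129 f81.5
```

Call:
servo_tool --increments "0 0 0.05 0 0 0 0; 0 0 0.05 0 0 0.0001 0; 0 0 0.05 0 0 0 0; 0 0 0 0 0 0 0"

```text
clock: 10.48
eef_pos: [0.5524, -0.1641, 0.1163]
orientation: [0.0, 0.805, 0.593, 0.0]
wrist_force: [-0.4, 0.2, 5.1]
gripper_width: 0.0124
finger_force: 81.5
```

```bash
python3 -c "
from h import *
st()
for i in range(3): read_camera('wrist'); print(bot.read_state()['moment'].round(3))"
```

```text
t10.47 tcp [ 0.5524 -0.1641  0.1163] yawY -17.3 z [ 0. -0. -1.] q [-0.31  0.51  1.81  0.    0.82 -0.01] F [-0.4  0.2  5.1] M [ 0.11  0.35 -0.05] w0.0124 f81.5
[ 0.157  0.344 -0.048]
[0.151 0.305 0.005]
[ 0.14   0.309 -0.078]
```

Call:
servo_tool --increments "0 0 0.05 0 0 0 0; 0 0 0.05 0 0 0.0001 0; 0 0 0.05 0 0 0 0; 0 0 0 0 0 0 0"

```text
clock: 11.12
eef_pos: [0.5522, -0.1638, 0.1162]
orientation: [-0.0, 0.847, 0.531, 0.0]
wrist_force: [-2.2, 2.3, 6.6]
gripper_width: 0.0124
finger_force: 81.7
```

```bash
python3 -c "
from h import *
st()
for i in range(2): read_camera('wrist'); print(bot.read_state()['moment'].round(3))"
```

```text
t11.12 tcp [ 0.5522 -0.1638  0.1162] yawY -25.8 z [ 0.  0. -1.] q [-0.31  0.51  1.81  0.    0.82  0.14] F [-2.2  2.3  6.6] M [0.4  0.3  0.25] w0.0124 f81.7
[0.418 0.382 0.238]
[0.452 0.389 0.332]
```

Torque jumped to about 0.3, so the cap is up against its stop. I'll turn slightly further and read it again.

Call:
servo_tool --increments "0 0 0.04 0 0 0 0; 0 0 0.04 0 0 0 0; 0 0 0 0 0 0 0"

```text
clock: 11.6
eef_pos: [0.5522, -0.1638, 0.1162]
orientation: [-0.0, 0.868, 0.497, 0.0]
wrist_force: [-1.8, 2.0, 6.4]
gripper_width: 0.0124
finger_force: 81.7
```

```bash
python3 -c "
from h import *
st()
for i in range(2): read_camera('wrist'); print(bot.read_state()['moment'].round(3))"
```

```text
t11.60 tcp [ 0.5522 -0.1638  0.1162] yawY -30.4 z [-0.  0. -1.] q [-0.31  0.51  1.81  0.    0.82  0.22] F [-1.8  2.   6.4] M [0.43 0.35 0.27] w0.0124 f81.7
[0.461 0.378 0.286]
[0.46  0.391 0.259]
```

The holding torque stays at about 0.28 after a further 0.08 rad, so the clutch has slipped. I'll let go, rise and check the marks.

Call:
servo_tool --increments "0 0 0 0 0 0 0.02; 0 0 0 0 0 0 0.04; 0 0 0 0 0 0 0.05; 0 0 0 0 0 0 0.05; 0 0 0 0 0 -0.02 0.05; 0 0 0 0 0 -0.04 0.05; 0 0 0 0 0 -0.05 0.05; 0 0 0 0 0 -0.04 0.05; 0 0 0 0 0 0 0.05"

```text
clock: 12.82
eef_pos: [0.5541, -0.1647, 0.2696]
orientation: [0.003, 0.868, 0.496, 0.002]
wrist_force: [0.3, 0.6, 0.2]
gripper_width: 0.0499
finger_force: 0.0
```

Run:
```python
from h import *
s,M=st(); print("toolx",M[:,0].round(2))
o=[]
c,im,d=look("scene"); o.append(cv2.resize(im[150:270,200:330],None,fx=3,fy=3,interpolation=2))
c,b,d=look("wrist"); o.append(b[60:420,80:480]); print(c["origin"])
cv2.imwrite("pics/w3.png",np.hstack(o)[:,:,::-1])
P=cloud(c,d);T=P[(d>0)&(P[...,2]>.133)&(P[...,2]<.146)&(np.hypot(P[...,0]-.551,P[...,1]+.164)<.05)]
print(cv2.minAreaRect((T[:,:2]*1000).astype(np.float32)),T[:,2].mean())
```

```text
t12.82 tcp [ 0.5541 -0.1647  0.2696] yawY -30.5 z [ 0.007 -0.002 -1.   ] q [-0.31  0.31  1.71 -0.    1.12  0.22] F [0.3 0.6 0.2] M [-0.    0.02  0.02] w0.0499 f0.0
toolx [0.51 0.86 0.  ]
[ 0.58704686 -0.10592155  0.40995057]
((551.6209106445312, -164.28799438476562), (54.07256317138672, 13.75604248046875), 59.68500900268555) 0.13972536168834762
```

View pics/w3.png

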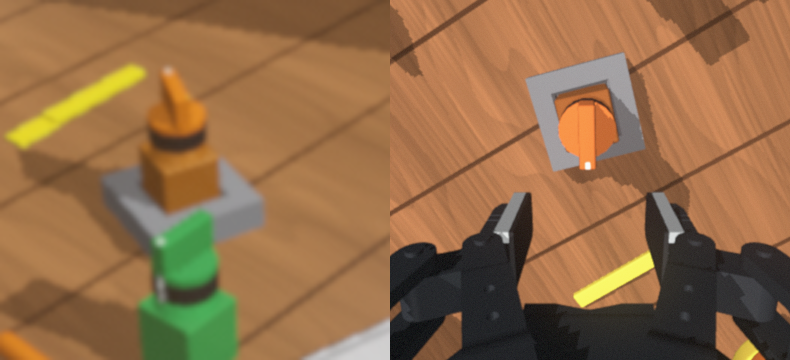

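Let go cleanly: the wrist view shows the jar in the pocket, bar top at 0.1397 (home is 0.140), and the handle at 59.7° as turned. Next I'll swing the wrist camera round to the stripe side to check the slip.

Call:
servo_tool --increments "0 0 -0.18 0 0 0 0.05; 0 0 -0.18 0 0 0 0.05; 0 0 -0.18 0 0 0 0.05; 0 0 -0.18 0 0 0 0.05; 0 0 -0.18 0 0 0 0.05; 0 0 -0.18 0 0 0 0.05; 0 0 -0.18 0 0 0 0.05; 0 0 -0.18 0 0 0 0.05; 0 0 -0.18 0 0 0 0.05; 0 0 -0.18 0 0 0 0.05"

```text
clock: 14.18
eef_pos: [0.5511, -0.1637, 0.2637]
orientation: [-0.002, 0.148, 0.989, 0.0]
wrist_force: [0.4, 0.6, 0.8]
gripper_width: 0.0498
finger_force: 0.0
```

Call:
servo_tool --increments "0 0 -0.18 0 0 0 0.07; 0 0 -0.18 0 0 0 0.07; 0 0 -0.18 0 0 0 0.085; 0 0 -0.18 0 0 0 0.085; 0 0 -0.12 0 0 0 0.085; 0 0 0 0.03 0 0.02 0.085; 0 0 0 0.03 0 0.02 0.085; 0 0 0 0 0 0 0.085; 0 0 0 0 0 0 0.085"

```text
clock: 15.3
eef_pos: [0.5008, -0.1946, 0.2253]
orientation: [-0.0, -0.265, 0.964, 0.0]
wrist_force: [-0.2, -0.8, -0.2]
gripper_width: 0.0852
finger_force: 0.0
```

Run:
```python
from h import *
s,M=st(); print("toolx",M[:,0].round(2))
c,b,d=look("wrist"); print(c["origin"]); np.savez("w4.npz",im=b,d=d)
F=f(c); C=np.array([.5515,-.164])
def proj(X):
    p=(np.array(X)-c["origin"])@rot(c); return c["cx"]-F*p[0]/p[2], c["cy"]+F*p[1]/p[2]
u,v=map(int,proj([*C,.105])); print(u,v)
u=min(max(u,75),485);v=min(max(v,60),360)
cr=b[v-60:v+60,u-75:u+75]; cv2.imwrite("pics/w4.png",cv2.resize(cr,None,fx=5,fy=5,interpolation=cv2.INTER_CUBIC)[:,:,::-1]); print("crop",u-75,v-60)
```

```text
t15.30 tcp [ 0.5008 -0.1946  0.2253] yawY 120.7 z [-0.001  0.001 -1.   ] q [-0.39  0.3   1.83  0.    1.01 -2.5 ] F [-0.2 -0.8 -0.2] M [0.04 0.01 0.  ] w0.0852 f0.0
toolx [-0.86 -0.51  0.  ]
[ 0.44150123 -0.23078673  0.36798829]
279 270
crop 204 210
```

View pics/w4.png

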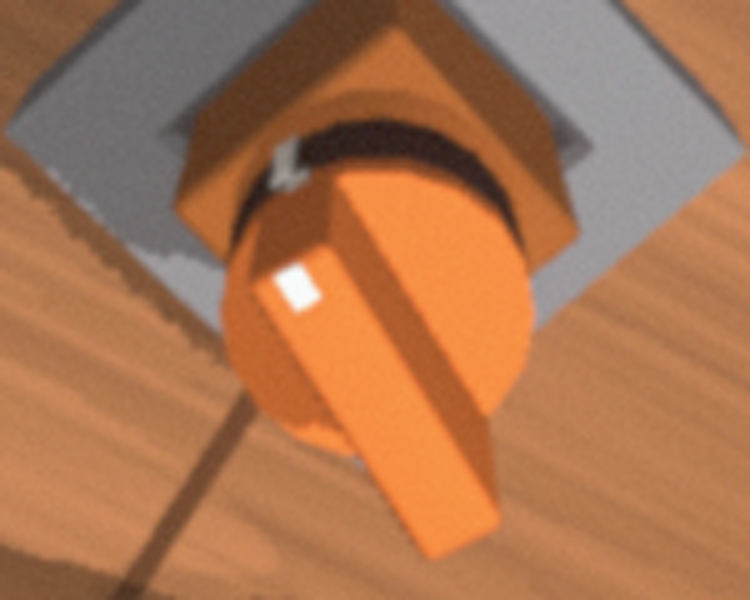

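The cap stripe is at crop pixel (287,160) and the flange stripe at (292,183), slightly offset from each other. I'll turn those into angles.

Run:
```python
from h import *
z=np.load("w4.npz"); im,d=z["im"],z["d"]; c=calibration("wrist"); P=cloud(c,d)
T=P[(d>0)&(P[...,2]>.133)&(P[...,2]<.146)&(np.hypot(P[...,0]-.551,P[...,1]+.164)<.05)]
r=cv2.minAreaRect((T[:,:2]*1000).astype(np.float32)); print(r)
Fl=P[(d>0)&(abs(P[...,2]-.110)<.003)&(np.hypot(P[...,0]-.551,P[...,1]+.164)<.03)]; print("flange",cv2.minEnclosingCircle((Fl[:,:2]*1000).astype(np.float32)))
C=np.array(r[0])/1000
hsv=cv2.cvtColor(im,cv2.COLOR_RGB2HSV).astype(int)
b=np.zeros(d.shape,bool); b[235:252,256:268]=1
m=b&(hsv[...,1]<75)&(hsv[...,2]>110)
for v in range(235,252):
    us=np.flatnonzero(m[v])
    if len(us):
        for zz in (.093,.1065):
            X=onplane(c,(us.mean(),v),zz)[0,:2]-C; print(v,us.min(),us.max(),zz,"rad %.1f ang %.1f"%(np.hypot(*X)*1000,np.degrees(np.arctan2(X[1],X[0]))),end=" | ")
        print()
F=f(c)
def proj(X):
    p=(np.array(X)-c["origin"])@rot(c); return round(c["cx"]-F*p[0]/p[2],1), round(c["cy"]+F*p[1]/p[2],1)
h=np.radians(r[2]-180 if r[1][0]>r[1][1] else r[2]-90); print("handle yaw",np.degrees(h))
pt=lambda a,zz:proj([C[0]+.026*np.cos(a),C[1]+.026*np.sin(a),zz])
print("handle mark top/bot",pt(h,.110),pt(h,.103))
for s in(0,.05,.1,.15,.2,.25,.3,.4): print(s,pt(h+s,.102),pt(h+s,.093),pt(h+s,.084))
```

```text
((552.0800170898438, -164.49594116210938), (54.25007629394531, 14.342244148254395), 60.77968978881836)
flange ((551.955810546875, -165.0887908935547), 26.408740997314453)
238 261 262 0.093 rad 28.0 ang -117.2 | 238 261 262 0.1065 rad 32.2 ang -123.2 | 
239 260 262 0.093 rad 27.5 ang -115.5 | 239 260 262 0.1065 rad 31.6 ang -121.8 | 
240 259 262 0.093 rad 27.0 ang -113.6 | 240 259 262 0.1065 rad 31.0 ang -120.4 | 
241 259 262 0.093 rad 26.3 ang -112.4 | 241 259 262 0.1065 rad 30.3 ang -119.6 | 
242 259 262 0.093 rad 25.6 ang -111.2 | 242 259 262 0.1065 rad 29.6 ang -118.7 | 
243 259 262 0.093 rad 24.9 ang -109.9 | 243 259 262 0.1065 rad 28.8 ang -117.8 | 
244 259 265 0.093 rad 23.4 ang -110.9 | 244 259 265 0.1065 rad 27.4 ang -119.0 | 
245 259 264 0.093 rad 22.9 ang -108.6 | 245 259 264 0.1065 rad 26.9 ang -117.3 | 
246 258 263 0.093 rad 22.8 ang -105.4 | 246 258 263 0.1065 rad 26.6 ang -114.8 | 
247 259 262 0.093 rad 22.2 ang -103.7 | 247 259 262 0.1065 rad 25.9 ang -113.7 | 
handle yaw -119.22031021118165
handle mark top/bot (np.float64(262.8), np.float64(247.0)) (np.float64(263.2),
[... 288 characters left out ...]
float64(244.9)) (np.float64(261.1), np.float64(240.9)) (np.float64(261.6), np.float64(237.2))
0.15 (np.float64(259.4), np.float64(245.8)) (np.float64(259.9), np.float64(241.8)) (np.float64(260.5), np.float64(238.0))
0.2 (np.float64(258.2), np.float64(246.7)) (np.float64(258.8), np.float64(242.7)) (np.float64(259.3), np.float64(238.9))
0.25 (np.float64(257.1), np.float64(247.7)) (np.float64(257.7), np.float64(243.7)) (np.float64(258.3), np.float64(239.9))
0.3 (np.float64(256.0), np.float64(248.8)) (np.float64(256.7), np.float64(244.7)) (np.float64(257.3), np.float64(240.9))
0.4 (np.float64(254.0), np.float64(251.0)) (np.float64(254.8), np.float64(246.9)) (np.float64(255.4), np.float64(243.0))
```

```bash
python3 -c "
from h import *
print(hand_in())"
```

```text
the job is handed in; nothing more can be done
None
```

The job is handed in (it returned no verdict): the jar stands home in the holder's pocket, tight-capped, with the clutch slipped by about 0.1 rad (limits 0.05 to 0.4) and the gripper clear.

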